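Open the empty pump dispenser for refilling

TASK

The steel pump dispenser is empty: get it ready for refilling. Unscrew its pump head without forcing the thread, lift it off and stand it upright on the flat cork yoga block, then take the steel funnel out of the tumbler and set it spout down, upright and fully home, in the dispenser's open neck. Leave the block, the tumbler, the cat figurine and the ball in its dish where they are.

Things in the scene. Friction and masses are not known exactly. Their poses are not given: they have to be found in the camera images.
- dispenser: Stainless steel dispenser bottle, 72 mm in diameter, stuck fast to the bookcase top by a black suction foot 86 mm across: it cannot move or turn. Origin at the centre of its underside. Shoulder slopes from 80 mm height up to the neck at 97 mm. Neck 40 mm outside, 32 mm inside diameter, rim at 128 mm, with a coarse right-hand three-start thread, 47 mm over the ridges
- neck_mouth (a point): Centre of the dispenser's mouth, on the top face of the springy rubber seal ring (32 mm inside diameter) on the neck, 132 mm above the bookcase top when nothing presses on it
- pump_collar (a point): Pump head, loose steel part, about 130 g, at the start screwed tight on the dispenser. The point is the centre of its round knurled collar (60 mm in diameter, 27 mm high), half-way up the collar, 120.5 mm above the bookcase top when screwed home; z along its axis, up. The collar is gripped across its diameter from above
- pump_rim (a point): Centre of the collar's open flat underside, on which the pump head can stand (no dip tube). It unscrews counter-clockwise seen from above, rising 3.6 mm per rad, with 1 mm of play; the seal makes it stiff for the first half radian (under 0.6 N m). After about 3.4 rad in all the thread lets go, 12 mm up, and it lifts straight off. It stays put when let go between twists
- pump_top (a point): Centre of the top face of the pump head's round push top, 38 mm in diameter, 46 mm above the collar's underside; a stub beak below this face reaches 28 mm from the axis along the part's +x
- block_top (a point): Centre of the top face of the cork yoga block that lies flat on the bookcase top (230 mm along its x, 120 mm along its y, 75 mm high, 0.85 kg, loose)
- tumbler: Loose pale ceramic tumbler, 52 mm in diameter, 60 mm high, open, about 300 g, origin at the centre of its underside. The funnel stands in it at the start
- funnel_band (a point): Loose steel funnel, about 70 g, spout down in the tumbler. Spout 18 mm in diameter, 30 mm long; cone 20 mm high; upright band 58 mm in diameter, 20 mm high on top. The point is on the axis half-way up the band, 60 mm above the spout's end: 77 mm up at the start, about 23 mm above point neck_mouth when fully home (cone on the seal). Gripped from above across the band
- cat: Bystander: pale ceramic figurine of a seated cat, 117 mm high, base about 75 mm across, origin at the centre of its underside, loose
- incense_box: Bystander: sandalwood incense box, 70 x 170 mm, 48 mm high with its hinged lid and a small brass knob on the lid; fixed. Origin at the centre of its underside
- ball_center (a point): Bystander: centre of the hard dark massage ball, 60 mm in diameter, loose in a fixed terracotta dish 90 mm across and 22 mm high
Mind the look-alikes: they are no part of the job. Leave any blue or yellow look-alike of the part that bears pump_collar alone.

How it is judged (in metres and radians):
On the way, in this order (a step that is already met when the one before it is completed fails the run):
1. the pump head has risen at least 8 mm on the thread, still over the neck (z of pump_collar in the frame of dispenser above 0.1285 m and horizontal distance between pump_collar and dispenser below 0.01 m), for 0.05 s.
2. the pump head is lifted clear of the neck (z of pump_collar in the frame of dispenser above 0.15 m), for 0.05 s.
3. the pump head stands upright and released on the cork block (z of pump_collar in the frame of block_top between 0.009 and 0.018 m and angle between pump_collar's own z axis and vertical below 0.1 rad and contact force between the fingers and pump below 0.1 N), for 0.2 s.
4. the funnel is out of the tumbler (height (world z) of funnel_band above 0.115 m), for 0.05 s.
At the end, for the whole second after the job is handed in: Pump head upright (within 0.1 rad) and still on the cork block's top; funnel in the neck within 10 mm of its axis, upright within 0.14 rad, cone down on the seal (band centre 14 to 29 mm above neck_mouth), at rest; tumbler upright (z of pump_collar in the frame of block_top between 0.009 and 0.018 m and angle between each of pump_collar, tumbler's own z axis and vertical below 0.1 rad and linear speed of each of pump, funnel below 0.02 m/s and horizontal distance between funnel_band and neck_mouth below 0.01 m and z of funnel_band in the frame of dispenser between 0.146 and 0.161 m and angle between funnel_band's own z axis and vertical below 0.14 rad); the robot touches nothing.
It fails at once if the thread is forced: more than 60 N between pump head and dispenser (contact force between pump and dispenser above 60 N).
It fails at once if the cork block is shoved more than 40 mm (distance of block_top from where it was at the start of the episode above 0.04 m).
It fails at once if the tumbler is shoved more than 50 mm (distance of tumbler from where it was at the start of the episode above 0.05 m).
It fails at once if the cat is moved more than 20 mm or tipped (distance of cat from where it was at the start of the episode above 0.02 m or angle between cat's own z axis and vertical above 0.3 rad).
It fails at once if the ball is moved more than 25 mm (distance of ball_center from where it was at the start of the episode above 0.025 m).
It also fails if it takes over 72 s, if anything falls off the work surface, if the arm or the gripper's body presses on something with over 40 N, if the wrist force passes 120 N, or if a joint passes its speed limit or range.

ROBOT

A 6-joint arm with a two-finger parallel gripper is mounted at the origin on the work surface. World frame = base frame: x ahead of the robot, y to its left, z up, the work surface at z = 0. Lengths are in mm, angles in rad, forces in N, time in s.
With the tool pointing down it reaches from about 400 to 925 mm from the base axis. Payload 12.5 kg.
Tool frame: the origin (TCP) lies on the front face of the gripper's body, between the roots of the fingers; the fingertips stand 78 mm ahead of it and the grasp point (between the pads) lies 59 mm ahead of it (env.nose_length is the distance from the TCP to the fingertips, in mm); z points along the fingers, y is the line along which they close (so a half turn about z gives the same grasp; the last joint's range is limited). The gripper opens to 95 mm and grips with 3 to 60 N. Pads are 20 mm wide; open, the fingers measure 119 mm over their backs; the gripper's body (75 mm by 180 mm) begins 59 mm behind the grasp point.
Start: joints at [1.048, 0.491, 1.559, -0, 1.092, -0.106], TCP at [253.005, 571.512, 292.261] pointing down, gripper open.
Joint ranges: [-3.1, 3.1], [-0.84, 2.19], [0.05, 2.79], [-1.13, 4.28], [0.06, 2.93], [-2.69, 2.69]. Speed limits (rad/s): [2.22, 2.22, 2.79, 3.14, 3.14, 3.14].

INTERFACE

Orientations are given as [roll, pitch, yaw] about the fixed x, y, z axes, in that order (R = Rz(yaw) Ry(pitch) Rx(roll)).
In Python, from cell import env gives the robot as it stands.
- The arm moves only by the tool jog_arm, never from a script. Its argument "motion" is a list of rows, each a list of 7 numbers: the turn, a rotation vector about the tool's x, y, z in degrees, then the shift along the tool's x, y, z in mm, then the finger opening in mm, from 0 to 95.1. In form: [[wx, wy, wz, x, y, z, hand], ...]. A call has 1 to 10 rows; each row shifts and turns the commanded pose from where the row before left it, along the tool's axes as they then stand; what a row does not reach is not made up. A row lasts 1/8 s, in which the tool goes at most 62.5 mm and 10.7 degrees, less where a joint would pass 70% of its speed; a pose out of reach is approached as far as the arm can. A call is refused whole if a number of a shift passes 62.5 or a number of a turn 10.7, either way. A call with a gripper value outside its range is refused whole. The fingers move at their own pace and stop on an object; the grip force is fixed at half the most. Time passes only in rows, so rows that do not move let the fingers close. It gives the time, the measured TCP pose, the force, the opening and the grip force at its end, in the units of the state.
- env.state(): the state, without advancing time (a new reading comes with each control period).
- env.read_camera(name): name is "side" or "top" or "wrist"; returns a dict with "color" (384x512x3 uint8, red, green, blue), "z_map" (384x512 float32, mm along the optical axis (not along the pixel's ray), 0 where there is no reading), "camera_matrix" (3x3 intrinsics, pixels), "world_to_cam" (4x4, takes a point from world to camera coordinates). Camera axes: x right, y up, looking along -z (the intrinsics and any distortion apply to the point x, -y, -z); pixel columns grow to the right and rows downward; lengths in mm; the calibration is good to about 2 mm. The wrist camera is an equidistant fisheye: a pixel r from the principal point sees the ray r / f radians off the axis. A picture is of the moment at which its call begins.
- env.job_done(): hands the job in; it is judged then, once.
Trained networks look in the newest picture that a camera, given by its name, has taken for a name from the list of things; names that differ only in an ending like _2 or _b are one class to them, and where a whole thing is asked for, a point or a joint stands for the part that bears it (a point fixed in the world has none). Each returns a list of dicts, best first, with "score" (0 to 1); they miss things now and then, are a little off and sometimes report something else, mostly with a low value. They report only what shows in the picture. A call takes as long as a camera call. They do not tell look-alikes from the thing itself.
- env.recognise(camera, thing): "location" ([column, row] in pixels, amid what is visible of it).
The state is a dict: "t": time; "joints": joint angles; "qvel": joint speeds; "tau": joint torques, N m; "eef_pos": TCP position; "tcp_rot": TCP orientation; "ft_force": force on the tool from outside, world axes, zero at the start; "moment": the same for the moment, N m; "opening": opening from 0.0 (shut) to 1.0 (fully open); "grip_force": force on a finger pad.
Only numpy, scipy, OpenCV 4.12 (cv2) and the standard library are available. Lean on these libraries where they do the work, as an engineer would, in place of code of your own. Each camera call takes 0.05 s, during which the arm holds its last target. There are 200 camera calls.

## Working session

There is one attempt and no reset: what is moved stays moved. The work goes in short steps, Python scripts to look and compute and a tool call to move; the robot and the scene stay as the last step left them, time stands still between calls to the robot, and variables do not carry over. Pictures are saved under pics/ and viewed, at most 10 in all, crops included, and the job is handed in when it is done.

Besides the shell and the picture viewer there is one more tool, called after ">>>" by a JSON object that holds its "fn" and its "kwargs". jog_arm: Moves the arm, as the interface text tells. Its arguments: {"type":"object","properties":{"motion":{"type":"array"}},"required":["motion"]}

```bash
mkdir -p pics; ls; cat > h.py <<'E'
from cell import env
import numpy as np, cv2
def px2w(c,u,v,z=None):
    """pixel -> world (pinhole), z depth from map median if None"""
    K=c["camera_matrix"];u=float(u);v=float(v)
    if z is None:
        p=c["z_map"][int(v)-1:int(v)+2,int(u)-1:int(u)+2];p=p[p>0]; z=np.median(p) if len(p) else np.nan
    x=(u-K[0,2])/K[0,0]*z; y=(v-K[1,2])/K[1,1]*z
    return (np.linalg.inv(c["world_to_cam"])@[x,-y,-z,1])[:3]
def cloud(c):
    K=c["camera_matrix"];Z=c["z_map"];v,u=np.mgrid[:Z.shape[0],:Z.shape[1]]
    P=np.stack([(u-K[0,2])/K[0,0]*Z,-(v-K[1,2])/K[1,1]*Z,-Z,np.ones_like(Z)],-1)@np.linalg.inv(c["world_to_cam"]).T
    P=P[...,:3];P[Z<=0]=np.nan;return P
E
python3 - <<'E'
from h import *
np.set_printoptions(precision=1,suppress=True)
ims=[]
for n in ["top","side"]:
    c=env.read_camera(n); ims.append(c["color"]); np.savez(n+".npz",**c)
    print(n,np.linalg.inv(c["world_to_cam"])[:3,3])
    for t in ["dispenser","pump_collar","pump_top","block_top","tumbler","funnel_band","cat","incense_box","ball_center"]:
        for r in env.recognise(n,t)[:3]:
            print(t,round(r["score"],2),np.array(r["location"]),px2w(c,*r["location"]))
for n,i in zip(["top","side"],ims): cv2.imwrite(f"pics/{n}0.png",i[...,::-1])
s=env.state();print(s)
E
```

```text
pics
top [ 493.1   21.7 1047.9]
dispenser 0.73 [241.9 233.7] [532.1  31.6 133.8]
pump_collar 0.84 [257.  172.7] [676.5  -3.6  46.7]
pump_collar 0.83 [295.7 214.9] [577.6 -91.1  46.4]
pump_collar 0.73 [236.6 282.9] [425.8  45.4  45.6]
pump_top 0.9 [258.9 173.7] [674.4  -8.   45.3]
pump_top 0.87 [236.7 218.7] [562.   41.8 152.8]
pump_top 0.74 [234.3 283.4] [424.7  50.6  45.5]
block_top 0.58 [138.7 235.3] [533.4 259.6  76.9]
tumbler 0.43 [356. 250.] [ 496.3 -228.6   36.8]
funnel_band 0.68 [374.7 247.8] [ 500.8 -267.9   50.5]
cat 0.95 [193.3 127.6] [769.3 137.9 101.7]
incense_box 0.61 [115.  143.9] [737.6 314.7  86.7]
incense_box 0.58 [308.9 131.2] [ 769.8 -124.3   63.3]
ball_center 0.65 [308.3 132.6] [ 766.7 -123.    62.6]
side [ 369.  -863.7 1038.5]
dispenser 0.83 [230.3 210.6] [547.    9.7  74.8]
pump_collar 0.95 [278.7 218.9] [681.5 -17.8  23.9]
pump_collar 0.78 [253. 247.] [ 577.2 -108.7   43.6]
pump_collar 0.73 [185.2 224. ] [418.8  29.4  40.7]
pump_top 0.94 [232.6 189.2] [561.9  29.4 135.9]
pump_top 0.83 [276.7 219.6] [675.5 -17.5  22.5]
pump_top 0.79 [185.4 223.3] [419.8  29.5  43.2]
block_top 0.58 [202.1 163.1] [514.6 231.3  73.2]
block_top 0.17 [229.1 192.5] [550.3  23.4 132.3]
tumbler 0.73 [236.9 312. ] [ 486.  -276.6   28.8]
funnel_band 0.74 [236.8 290.9] [ 497.9 -236.3   55.9]
cat 0.81 [294.2 172. ] [779.3 123.3  56.3]
incense_box 0.8 [262. 143.] [730.4 298.7  47. ]
incense_box 0.75 [294.4 172.6] [779.5 121.9  55. ]
incense_box 0.34 [238.7 311.4] [ 490.3 -277.9   31.4]
ball_center 0.84 [326.6 237.1] [ 772.3 -146.7   58.1]
{'t': 1.0, 'joints': array([ 1. ,  0.5,  1.6, -0. ,  1.1, -0.1]), 'qvel': array([ 0., -0., -0., -0., -0.,  0.]), 'tau': array([  0. , -61.2, -25.8,   0.1,   0. ,  -0. ]), 'eef_pos': array([253. , 571.5, 292.3]), 'tcp_rot': array([3.1, 0. , 2.7]), 'ft_force': array([0.2, 0. , 0.2]), 'moment': array([ 0., -0., -0.]), 'grip_force': 0.0, 'opening': 0.9997567503085917}
```

```bash
python3 - <<'E'
from h import *
np.set_printoptions(precision=1,suppress=True)
a=cv2.imread("pics/top0.png")[60:330,50:430]; cv2.imwrite("pics/top1.png",cv2.resize(a,None,fx=2.1,fy=2.1,interpolation=cv2.INTER_CUBIC))
a=cv2.imread("pics/side0.png")[110:350,120:400]; cv2.imwrite("pics/side1.png",cv2.resize(a,None,fx=2.4,fy=2.4,interpolation=cv2.INTER_CUBIC))
for n in ["top","side"]:
    c=np.load(n+".npz");P=cloud(c).reshape(-1,3);P=P[~np.isnan(P).any(1)]
    def near(x,y,r,z0,z1):
        m=(np.hypot(P[:,0]-x,P[:,1]-y)<r)&(P[:,2]>z0)&(P[:,2]<z1);q=P[m]
        if len(q)<4: return len(q)
        (cx,cy),rr=cv2.minEnclosingCircle(q[:,:2].astype(np.float32))
        return len(q),q.mean(0),cx,cy,rr,q[:,2].max()
    print(n,"pumptop",near(560,35,60,143,175))
    print(n,"collar",near(560,35,60,110,143))
    print("funnel",near(500,-255,60,63,110)); print("tumbler",near(500,-255,70,15,58))
    q=P[(P[:,2]>65)&(P[:,2]<85)&(P[:,1]>130)&(P[:,0]<650)]
    print("block",cv2.minAreaRect(q[:,:2].astype(np.float32)),np.median(q[:,2]))
E
```

```text
top pumptop (284, array([557.3,  40.9, 152.9]), 554.6929321289062, 40.159000396728516, 23.295331954956055, np.float64(157.4199214042477))
top collar (366, array([558.5,  42.1, 133.7]), 558.9848022460938, 41.77981948852539, 30.08172607421875, np.float64(139.24631444569548))
funnel (264, array([ 497. , -258.3,   75.2]), 497.3268737792969, -254.3328094482422, 29.45233154296875, np.float64(88.87602584344597))
tumbler (293, array([ 497.6, -250.4,   45.8]), 497.3350524902344, -252.6640625, 25.252519607543945, np.float64(57.97960832085016))
block ((531.5057983398438, 269.74365234375), (121.42071533203125, 229.98988342285156), 85.65320587158203) 74.82011217858661
side pumptop (130, array([556.2,  38.1, 150.9]), 554.4362182617188, 39.46766662597656, 22.963712692260742, np.float64(156.20911606201423))
side collar (275, array([555.8,  26.9, 127.9]), 557.0606079101562, 40.41859817504883, 31.68938636779785, np.float64(142.87752814530154))
funnel (289, array([ 497.9, -253.2,   75.3]), 498.6302490234375, -254.6298065185547, 31.012113571166992, np.float64(89.0757169299394))
tumbler (322, array([ 495.5, -261.7,   42.5]), 496.72509765625, -256.2414855957031, 26.12668228149414, np.float64(57.914925551547526))
block ((272.6556091308594, 732.573974609375), (1064.1396484375, 750.4702758789062), 89.8523941040039) 73.27743567255561
```

View pics/top1.png

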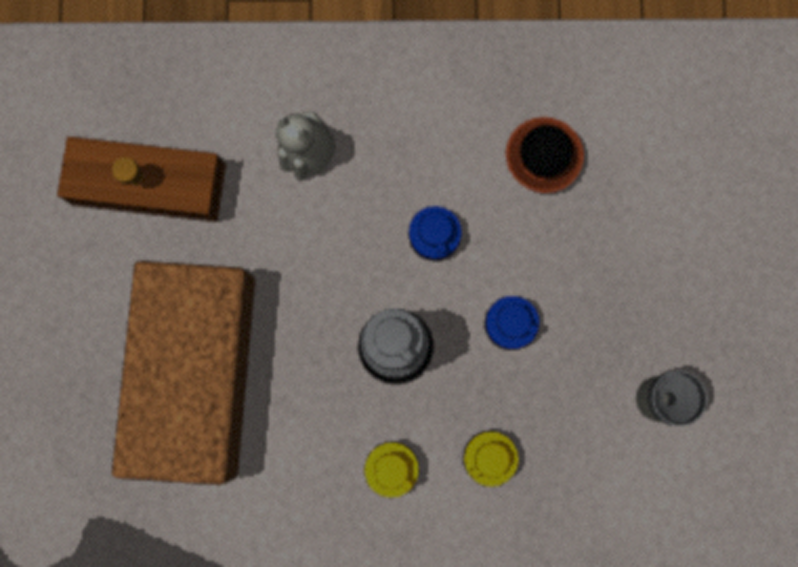

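View pics/side1.png

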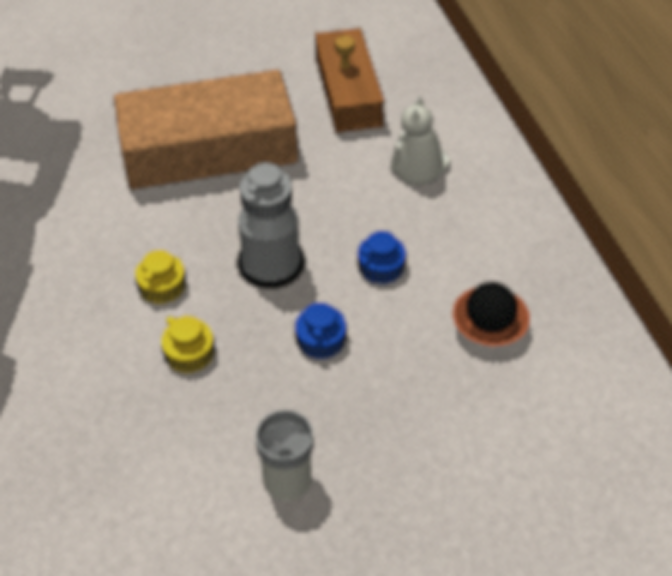

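The top picture (crop) shows the grey dispenser at (395,345), block at (185,370), funnel in tumbler at (675,397), and blue/yellow look-alikes around it. The side picture agrees (dispenser (270,220), funnel (285,440)). Positions: dispenser ≈ (558,41), funnel ≈ (498,-254.5), block ≈ (531.5,270).

```bash
cat >> h.py <<'E'
from scipy.spatial.transform import Rotation as Ro
def st():
    s=env.state();print("t",round(s["t"],2),"p",s["eef_pos"].round(1),"rpy",s["tcp_rot"].round(3),"q",s["joints"].round(2),"F",s["ft_force"].round(1),"M",s["moment"].round(2),"op",round(s["opening"]*95.1,1),"g",round(s["grip_force"],1));return s
def plan(x,y,z,turn,n):
    """equal steps in world, turn (deg, about tool z) spread over n rows; prints tool-frame rows"""
    s=st();p=s["eef_pos"];R=Ro.from_euler("xyz",s["tcp_rot"]);d=(np.array([x,y,z])-p)/n
    for i in range(n):
        print([0,0,round(turn/n,1)]+list(np.round(R.inv().apply(d),1)))
        R=R*Ro.from_rotvec([0,0,turn/n],degrees=True)
E
python3 - <<'E'
from h import *
plan(558,41,240,176,18)
E
```

```text
t 1.0 p [253.  571.5 292.3] rpy [3.141 0.    2.725] q [ 1.05  0.49  1.56 -0.    1.09 -0.11] F [0.2 0.  0.2] M [ 0.01 -0.05 -0.02] op 95.1 g 0.0
[0, 0, 9.8, np.float64(-27.4), np.float64(-20.1), np.float64(2.9)]
[0, 0, 9.8, np.float64(-30.4), np.float64(-15.1), np.float64(2.9)]
[0, 0, 9.8, np.float64(-32.6), np.float64(-9.8), np.float64(2.9)]
[0, 0, 9.8, np.float64(-33.8), np.float64(-4.1), np.float64(2.9)]
[0, 0, 9.8, np.float64(-34.0), np.float64(1.7), np.float64(2.9)]
[0, 0, 9.8, np.float64(-33.2), np.float64(7.5), np.float64(2.9)]
[0, 0, 9.8, np.float64(-31.4), np.float64(13.0), np.float64(2.9)]
[0, 0, 9.8, np.float64(-28.8), np.float64(18.1), np.float64(2.9)]
[0, 0, 9.8, np.float64(-25.3), np.float64(22.7), np.float64(2.9)]
[0, 0, 9.8, np.float64(-21.0), np.float64(26.7), np.float64(2.9)]
[0, 0, 9.8, np.float64(-16.2), np.float64(29.9), np.float64(2.9)]
[0, 0, 9.8, np.float64(-10.9), np.float64(32.2), np.float64(2.9)]
[0, 0, 9.8, np.float64(-5.3), np.float64(33.6), np.float64(2.9)]
[0, 0, 9.8, np.float64(0.5), np.float64(34.0), np.float64(2.9)]
[0, 0, 9.8, np.float64(6.3), np.float64(33.4), np.float64(2.9)]
[0, 0, 9.8, np.float64(11.9), np.float64(31.9), np.float64(2.9)]
[0, 0, 9.8, np.float64(17.1), np.float64(29.4), np.float64(2.9)]
[0, 0, 9.8, np.float64(21.9), np.float64(26.0), np.float64(2.9)]
```

>>> {"fn": "jog_arm", "kwargs": {"motion": [[0, 0, 9.8, -27, -20, 3, 95], [0, 0, 9.8, -30, -15, 3, 95], [0, 0, 9.8, -33, -10, 3, 95], [0, 0, 9.8, -34, -4, 3, 95], [0, 0, 9.8, -34, 2, 3, 95], [0, 0, 9.8, -33, 7.5, 3, 95], [0, 0, 9.8, -31, 13, 3, 95], [0, 0, 9.8, -29, 18, 3, 95], [0, 0, 9.8, -25, 23, 3, 95], [0, 0, 9.8, -21, 27, 3, 95]]}}

```text
t: 2.25
eef_pos: [422.9, 276.1, 262.3]
tcp_rot: [3.141, -0.0, 1.009]
ft_force: [0.4, 0.7, 0.0]
opening: 1.0
grip_force: 0.0
```

>>> {"fn": "jog_arm", "kwargs": {"motion": [[0, 0, 9.8, -16, 30, 3, 95], [0, 0, 9.8, -11, 32, 3, 95], [0, 0, 9.8, -5, 34, 3, 95], [0, 0, 9.8, 0.5, 34, 3, 95], [0, 0, 9.8, 6, 33, 3, 95], [0, 0, 9.8, 12, 32, 3, 95], [0, 0, 9.8, 17, 29, 3, 95], [0, 0, 9.8, 22, 26, 3, 95], [0, 0, 0, 0, 0, 0, 95]]}}

```text
t: 3.38
eef_pos: [557.6, 39.5, 237.9]
tcp_rot: [3.142, -0.0, -0.357]
ft_force: [0.3, 0.5, 0.1]
opening: 0.999
grip_force: 0.0
```

```bash
python3 - <<'E'
from h import *
plan(558,41,200,0,1)
c=env.read_camera("wrist"); cv2.imwrite("pics/w1.png",c["color"][...,::-1]); print(c["camera_matrix"],c["world_to_cam"])
for t in ["pump_top","pump_collar"]:
  for r in env.recognise("wrist",t)[:3]: print(t,r)
E
```

```text
t 3.38 p [557.6  39.5 237.9] rpy [ 3.142 -0.    -0.357] q [-0.05  0.46  1.78 -0.    0.9   1.88] F [0.3 0.5 0.1] M [ 0.06  0.17 -0.04] op 95.0 g 0.0
[0, 0, 0.0, np.float64(-0.2), np.float64(-1.6), np.float64(37.9)]
[[297.31863964   0.         254.76479406]
 [  0.         297.31863964 187.79987442]
 [  0.           0.           1.        ]] [[-3.49424960e-01 -9.36964338e-01 -1.61549974e-04  2.31087031e+02]
 [ 9.06155347e-01 -3.37891408e-01 -2.54385305e-01 -4.76908443e+02]
 [ 2.38295372e-01 -8.90349643e-02  9.67102937e-01 -4.67414155e+02]
 [ 0.00000000e+00  0.00000000e+00  0.00000000e+00  1.00000000e+00]]
pump_top {'location': [250.1, 207.6], 'score': 0.97}
pump_top {'location': [287.1, 289.7], 'score': 0.78}
pump_top {'location': [373.7, 229.4], 'score': 0.61}
pump_collar {'location': [249.8, 48.5], 'score': 0.92}
pump_collar {'location': [288.2, 285.9], 'score': 0.88}
pump_collar {'location': [374.8, 229.0], 'score': 0.88}
```

View pics/w1.png

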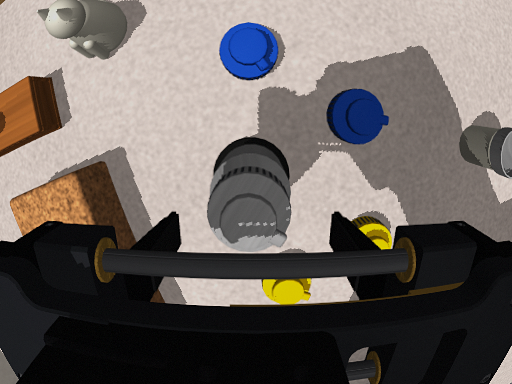

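The wrist view shows the dispenser at about (249,200), push top at (249,222), between the fingers (tips at columns 175 and 337). Slightly left of centre, so I'll fit the axis from wrist depth.

```bash
cat >> h.py <<'E'
def wcloud(c):
    K=c["camera_matrix"];Z=c["z_map"];v,u=np.mgrid[:Z.shape[0],:Z.shape[1]]
    X=(u-K[0,2])/K[0,0];Y=(v-K[1,2])/K[1,1];r=np.hypot(X,Y)+1e-9;k=np.tan(r)/r
    P=np.stack([X*k*Z,-Y*k*Z,-Z,np.ones_like(Z)],-1)@np.linalg.inv(c["world_to_cam"]).T
    P=P[...,:3];P[Z<=0]=np.nan;return P
def circ(Q,r):
    from scipy.optimize import least_squares
    m=np.median(Q,0)[:2]
    return least_squares(lambda a:np.hypot(Q[:,0]-a[0],Q[:,1]-a[1])-r,m,loss="soft_l1").x
E
python3 - <<'E'
from h import *
np.set_printoptions(precision=1,suppress=True)
c=env.read_camera("wrist");P=wcloud(c).reshape(-1,3);P=P[~np.isnan(P).any(1)]
D=P[np.hypot(P[:,0]-558,P[:,1]-41)<50]
print(np.histogram(D[:,2],np.arange(0,170,10)))
q=D[(D[:,2]>112)&(D[:,2]<130)];print("collar side",len(q),circ(q,30))
q=D[(D[:,2]>20)&(D[:,2]<78)];print("body side",len(q),circ(q,36))
q=D[(D[:,2]>150)&(D[:,2]<160)];print("top",len(q),q.mean(0),cv2.minEnclosingCircle(q[:,:2].astype(np.float32)))
E
```

```text
(array([1288,   56,   47,   55,   54,   61,   72,   82, 1003,   26,    8,
        128,  194, 2620,  116, 2661]), array([  0,  10,  20,  30,  40,  50,  60,  70,  80,  90, 100, 110, 120,
       130, 140, 150, 160]))
collar side 310 [610.8  21. ]
body side 340 [622.3  17.7]
top 2661 [559.7  41.1 153.4] ((556.4929809570312, 39.544803619384766), 23.435270309448242)
```

```bash
sed -i 's/def circ(Q,r):/def circ(Q,r,m=None):/; s/    m=np.median(Q,0)\[:2\]/    m=np.median(Q,0)[:2] if m is None else m/' h.py
python3 - <<'E'
from h import *
np.set_printoptions(precision=1,suppress=True)
c=env.read_camera("wrist");P=wcloud(c).reshape(-1,3);P=P[~np.isnan(P).any(1)]
D=P[np.hypot(P[:,0]-558,P[:,1]-41)<50]
for a,b,r in [(112,130,30),(20,78,36)]:
    q=D[(D[:,2]>a)&(D[:,2]<b)];print(len(q),circ(q,r,[558,41]))
E
python3 - <<'E'
from h import *
plan(560,41.5,179.5,0,3)
E
```

```text
304 [559.9  42.7]
340 [559.1  42.8]
t 3.62 p [556.5  41.9 238.4] rpy [-3.141 -0.    -0.352] q [-0.04  0.46  1.79  0.    0.9   1.88] F [-1. -1.  0.] M [0.01 0.17 0.02] op 95.1 g 0.0
[0, 0, 0.0, np.float64(1.2), np.float64(-0.3), np.float64(19.6)]
[0, 0, 0.0, np.float64(1.2), np.float64(-0.3), np.float64(19.6)]
[0, 0, 0.0, np.float64(1.2), np.float64(-0.3), np.float64(19.6)]
```

>>> {"fn": "jog_arm", "kwargs": {"motion": [[0, 0, 0, 2.7, -1.4, 19, 95], [0, 0, 0, 0, 0, 20, 95], [0, 0, 0, 0, 0, 20, 95], [0, 0, 0, 0, 0, 0, 95], [0, 0, 0, 0, 0, 0, 95]]}}

```text
t: 4.25
eef_pos: [560.0, 41.9, 180.0]
tcp_rot: [-3.141, -0.001, -0.353]
ft_force: [-0.0, -0.7, -0.1]
opening: 1.0
grip_force: 0.0
```

>>> {"fn": "jog_arm", "kwargs": {"motion": [[0, 0, 0, 0, 0, 0, 58], [0, 0, 0, 0, 0, 0, 58], [0, 0, 0, 0, 0, 0, 58], [0, 0, 0, 0, 0, 0, 58], [0, 0, 0, 0, 0, 0, 58], [0, 0, 0, 0, 0, 0, 58]]}}

```text
t: 5.0
eef_pos: [559.9, 41.7, 179.3]
tcp_rot: [-3.141, -0.0, -0.354]
ft_force: [0.0, 3.3, 0.8]
opening: 0.629
grip_force: 30.0
```

```bash
python3 -c "
from h import *
st()"
```

```text
t 5.0 p [559.9  41.7 179.3] rpy [-3.141 -0.    -0.354] q [-0.04  0.54  1.83  0.    0.77  1.88] F [0.  3.3 0.8] M [ 0.74  0.13 -0.02] op 59.8 g 30.0
```

>>> {"fn": "jog_arm", "kwargs": {"motion": [[0, 0, -6, 0, 0, -0.4, 58], [0, 0, -6, 0, 0, -0.4, 58], [0, 0, -6, 0, 0, -0.4, 58], [0, 0, -6, 0, 0, -0.4, 58], [0, 0, -6, 0, 0, -0.4, 58], [0, 0, 0, 0, 0, 0, 58]]}}

```text
t: 5.75
eef_pos: [559.7, 41.4, 181.0]
tcp_rot: [-3.141, 0.001, 0.169]
ft_force: [-1.0, 0.4, -2.3]
opening: 0.627
grip_force: 30.0
```

```bash
python3 -c "
from h import *
st()"
```

```text
t 5.75 p [559.7  41.4 181. ] rpy [-3.141e+00  1.000e-03  1.690e-01] q [-0.04  0.54  1.83 -0.    0.77  1.36] F [-1.   0.4 -2.3] M [0.16 0.23 0.01] op 59.6 g 30.0
```

>>> {"fn": "jog_arm", "kwargs": {"motion": [[0, 0, -9, 0, 0, -0.57, 58], [0, 0, -9, 0, 0, -0.57, 58], [0, 0, -9, 0, 0, -0.57, 58], [0, 0, -9, 0, 0, -0.57, 58], [0, 0, -9, 0, 0, -0.57, 58], [0, 0, -9, 0, 0, -0.57, 58], [0, 0, -9, 0, 0, -0.57, 58], [0, 0, -9, 0, 0, -0.57, 58], [0, 0, 0, 0, 0, 0, 58]]}}

```text
t: 6.88
eef_pos: [559.6, 41.6, 185.7]
tcp_rot: [-3.141, -0.0, 1.423]
ft_force: [-0.3, 3.4, -1.3]
opening: 0.632
grip_force: 30.0
```

```bash
python3 -c "
from h import *
st()
c=env.read_camera('wrist'); cv2.imwrite('pics/w2.png',cv2.resize(c['color'][100:320,120:400,::-1],None,fx=2,fy=2))"
```

```text
t 6.88 p [559.6  41.6 185.7] rpy [-3.141 -0.     1.423] q [-0.04  0.53  1.83  0.    0.78  0.1 ] F [-0.3  3.4 -1.3] M [0.41 0.22 0.02] op 60.1 g 30.0
```

View pics/w2.png

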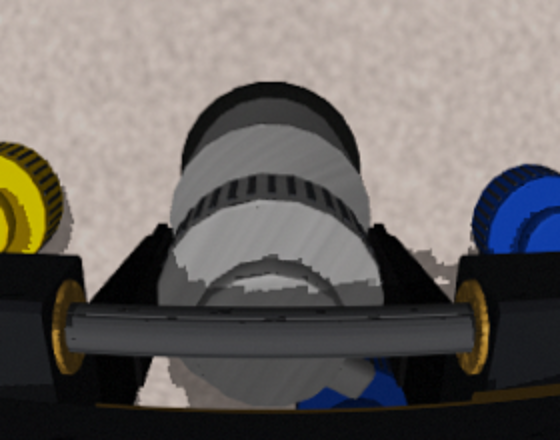

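The wrist crop shows the beak still at the lower right (350,375) relative to the fingers, so the head turns with the gripper; continue.

>>> {"fn": "jog_arm", "kwargs": {"motion": [[0, 0, -9, 0, 0, -0.57, 58], [0, 0, -9, 0, 0, -0.57, 58], [0, 0, -9, 0, 0, -0.57, 58], [0, 0, -9, 0, 0, -0.57, 58], [0, 0, -9, 0, 0, -0.57, 58], [0, 0, -9, 0, 0, -0.57, 58], [0, 0, -9, 0, 0, -0.57, 58], [0, 0, -9, 0, 0, -0.57, 58], [0, 0, -9, 0, 0, -0.57, 58], [0, 0, 0, 0, 0, 0, 58]]}}

```text
t: 8.18
eef_pos: [559.7, 41.5, 190.7]
tcp_rot: [-3.142, -0.001, 2.835]
ft_force: [-0.3, 2.3, -2.7]
opening: 0.626
grip_force: 30.0
```

>>> {"fn": "jog_arm", "kwargs": {"motion": [[0, 0, -9, 0, 0, -0.57, 58], [0, 0, -9, 0, 0, -0.57, 58], [0, 0, 0, 0, 0, 0, 58], [0, 0, 0, 0, 0, 0, 58]]}}

```text
t: 8.68
eef_pos: [559.7, 41.4, 192.0]
tcp_rot: [-3.142, -0.0, -3.135]
ft_force: [-0.6, 0.3, -2.0]
opening: 0.628
grip_force: 30.0
```

```bash
python3 -c "
from h import *
st()"
```

```text
t 8.68 p [559.7  41.4 192. ] rpy [-3.142 -0.    -3.135] q [-0.04  0.52  1.82 -0.    0.8  -1.62] F [-0.6  0.3 -2. ] M [0.05 0.18 0.04] op 59.7 g 30.0
```

>>> {"fn": "jog_arm", "kwargs": {"motion": [[0, 0, -2, 0, 0, -1, 58], [0, 0, -2, 0, 0, -1, 58], [0, 0, 0, 0, 0, 0, 58]]}}

```text
t: 9.05
eef_pos: [559.9, 41.5, 194.3]
tcp_rot: [3.142, 0.0, -3.059]
ft_force: [-0.9, -0.3, -0.8]
opening: 0.627
grip_force: 30.0
```

Free of the thread. Lift straight up.

>>> {"fn": "jog_arm", "kwargs": {"motion": [[0, 0, 0, 0, 0, -3, 58], [0, 0, 0, 0, 0, -5, 58], [0, 0, 0, 0, 0, -10, 58], [0, 0, 0, 0, 0, -15, 58], [0, 0, 0, 0, 0, -17, 58], [0, 0, 0, 0, 0, 0, 58]]}}

```text
t: 9.8
eef_pos: [560.3, 41.5, 245.8]
tcp_rot: [-3.141, 0.003, -3.059]
ft_force: [-0.7, -0.3, -2.1]
opening: 0.626
grip_force: 30.0
```

```bash
python3 - <<'E'
from h import *
plan(533,258,220,0,8)
c=env.read_camera("wrist"); cv2.imwrite('pics/w3.png',c['color'][...,::-1])
E
```

```text
t 9.8 p [560.3  41.5 245.8] rpy [-3.141e+00  3.000e-03 -3.059e+00] q [-0.04  0.45  1.77  0.    0.91 -1.7 ] F [-0.7 -0.3 -2.1] M [0.05 0.04 0.04] op 59.5 g 30.0
[0, 0, 0.0, np.float64(1.2), np.float64(27.3), np.float64(3.2)]
[0, 0, 0.0, np.float64(1.2), np.float64(27.3), np.float64(3.2)]
[0, 0, 0.0, np.float64(1.2), np.float64(27.3), np.float64(3.2)]
[0, 0, 0.0, np.float64(1.2), np.float64(27.3), np.float64(3.2)]
[0, 0, 0.0, np.float64(1.2), np.float64(27.3), np.float64(3.2)]
[0, 0, 0.0, np.float64(1.2), np.float64(27.3), np.float64(3.2)]
[0, 0, 0.0, np.float64(1.2), np.float64(27.3), np.float64(3.2)]
[0, 0, 0.0, np.float64(1.2), np.float64(27.3), np.float64(3.2)]
```

View pics/w3.png

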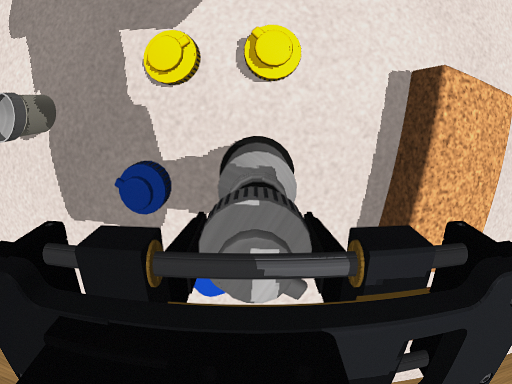

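The pump head is in the fingers (255,230), clear of the neck, the block at right. Move over the block.

>>> {"fn": "jog_arm", "kwargs": {"motion": [[0, 0, 0, 1, 15, 0, 58], [0, 0, 0, 1, 30, 0, 58], [0, 0, 0, 1, 30, 0, 58], [0, 0, 0, 1, 30, 5, 58], [0, 0, 0, 1, 30, 5, 58], [0, 0, 0, 1, 30, 10, 58], [0, 0, 0, 1, 30, 10, 58], [0, 0, 0, 2, 23, 10, 58], [0, 0, 0, 0, 0, 10, 58], [0, 0, 0, 0, 0, 0, 58]]}}

```text
t: 11.1
eef_pos: [532.4, 257.8, 193.0]
tcp_rot: [-3.141, -0.002, -3.059]
ft_force: [0.5, -0.4, -1.0]
opening: 0.629
grip_force: 30.0
```

```bash
python3 - <<'E'
from h import *
st()
c=env.read_camera("wrist"); P=wcloud(c).reshape(-1,3)
q=P[(np.abs(P[:,2]-75)<12)&(P[:,1]>150)&(P[:,1]<400)&(P[:,0]<620)]
print(len(q),np.median(q[:,2]),q.min(0),q.max(0))
E
```

```text
t 11.1 p [532.4 257.8 193. ] rpy [-3.141e+00 -2.000e-03 -3.059e+00] q [ 0.34  0.56  1.74 -0.    0.84 -1.31] F [ 0.5 -0.4 -1. ] M [ 0.05  0.04 -0.03] op 59.8 g 30.0
25076 75.30218665287056 [413.3057796  206.53061744  68.25437895] [619.99672685 337.42314106  78.13596522]
```

>>> {"fn": "jog_arm", "kwargs": {"motion": [[0, 0, 0, 0, 0, 15, 58], [0, 0, 0, 0, 0, 12, 58], [0, 0, 0, 0, 0, 7, 58], [0, 0, 0, 0, 0, 2, 58], [0, 0, 0, 0, 0, 0, 58], [0, 0, 0, 0, 0, 0, 58]]}}

```text
t: 11.9
eef_pos: [533.1, 258.1, 158.4]
tcp_rot: [3.141, 0.001, -3.059]
ft_force: [0.1, 0.0, -1.2]
opening: 0.629
grip_force: 30.0
```

>>> {"fn": "jog_arm", "kwargs": {"motion": [[0, 0, 0, 0, 0, 2, 58], [0, 0, 0, 0, 0, 2, 58], [0, 0, 0, 0, 0, 0, 58], [0, 0, 0, 0, 0, 0, 58]]}}

```text
t: 12.4
eef_pos: [533.0, 258.0, 154.1]
tcp_rot: [3.142, 0.0, -3.059]
ft_force: [-0.6, 0.5, -1.6]
opening: 0.629
grip_force: 30.0
```

Tips are about 1 mm above the cork, so the head drops only about 6 mm. Release.

>>> {"fn": "jog_arm", "kwargs": {"motion": [[0, 0, 0, 0, 0, 0, 80], [0, 0, 0, 0, 0, 0, 95], [0, 0, 0, 0, 0, 0, 95], [0, 0, 0, 0, 0, 0, 95], [0, 0, 0, 0, 0, 0, 95], [0, 0, 0, 0, 0, 0, 95]]}}

```text
t: 13.15
eef_pos: [533.0, 258.0, 154.1]
tcp_rot: [3.141, 0.0, -3.059]
ft_force: [0.1, -0.1, -0.1]
opening: 0.997
grip_force: 0.0
```

>>> {"fn": "jog_arm", "kwargs": {"motion": [[0, 0, 0, 0, 0, -10, 95], [0, 0, 0, 0, 0, -30, 95], [0, 0, 0, 0, 0, -40, 95], [0, 0, 0, 0, 0, -40, 95], [0, 0, 0, 0, 0, 0, 95]]}}

```text
t: 13.78
eef_pos: [533.6, 258.3, 277.7]
tcp_rot: [3.14, 0.006, -3.059]
ft_force: [0.2, -0.2, -0.1]
opening: 0.997
grip_force: 0.0
```

```bash
python3 - <<'E'
from h import *
np.set_printoptions(precision=1,suppress=True)
c=env.read_camera("wrist"); P=wcloud(c).reshape(-1,3); cv2.imwrite('pics/w4.png',c['color'][...,::-1])
P=P[~np.isnan(P).any(1)];D=P[np.hypot(P[:,0]-533,P[:,1]-258)<45]
print(np.histogram(D[:,2],np.arange(70,130,4)))
q=D[D[:,2]>116]
A=np.c_[q[:,:2]-q[:,:2].mean(0),np.ones(len(q))];print(q.mean(0),np.linalg.lstsq(A,q[:,2],rcond=None)[0].round(3))
plan(498,-254.5,240,0,18)
E
```

```text
(array([  83, 2485,   26,   24,   31,   33,   53,  627,  959,    0,    5,
         53, 1283,  180]), array([ 70,  74,  78,  82,  86,  90,  94,  98, 102, 106, 110, 114, 118,
       122, 126]))
[509.5 254.2 303.5] [ -4.8  -0.4 303.5]
t 13.82 p [533.  258.  275.6] rpy [ 3.1  0.  -3.1] q [ 0.3  0.5  1.7  0.   1.  -1.3] F [ 0.5 -0.1 -0.9] M [ 0.  0. -0.] op 94.8 g 0.0
[0, 0, 0.0, np.float64(4.3), np.float64(-28.2), np.float64(1.9)]
[0, 0, 0.0, np.float64(4.3), np.float64(-28.2), np.float64(1.9)]
[0, 0, 0.0, np.float64(4.3), np.float64(-28.2), np.float64(1.9)]
[0, 0, 0.0, np.float64(4.3), np.float64(-28.2), np.float64(1.9)]
[0, 0, 0.0, np.float64(4.3), np.float64(-28.2), np.float64(1.9)]
[0, 0, 0.0, np.float64(4.3), np.float64(-28.2), np.float64(1.9)]
[0, 0, 0.0, np.float64(4.3), np.float64(-28.2), np.float64(1.9)]
[0, 0, 0.0, np.float64(4.3), np.float64(-28.2), np.float64(1.9)]
[0, 0, 0.0, np.float64(4.3), np.float64(-28.2), np.float64(1.9)]
[0, 0, 0.0, np.float64(4.3), np.float64(-28.2), np.float64(1.9)]
[0, 0, 0.0, np.float64(4.3), np.float64(-28.2), np.float64(1.9)]
[0, 0, 0.0, np.float64(4.3), np.float64(-28.2), np.float64(1.9)]
[0, 0, 0.0, np.float64(4.3), np.float64(-28.2), np.float64(1.9)]
[0, 0, 0.0, np.float64(4.3), np.float64(-28.2), np.float64(1.9)]
[0, 0, 0.0, np.float64(4.3), np.float64(-28.2), np.float64(1.9)]
[0, 0, 0.0, np.float64(4.3), np.float64(-28.2), np.float64(1.9)]
[0, 0, 0.0, np.float64(4.3), np.float64(-28.2), np.float64(1.9)]
[0, 0, 0.0, np.float64(4.3), np.float64(-28.2), np.float64(1.9)]
```

View pics/w4.png

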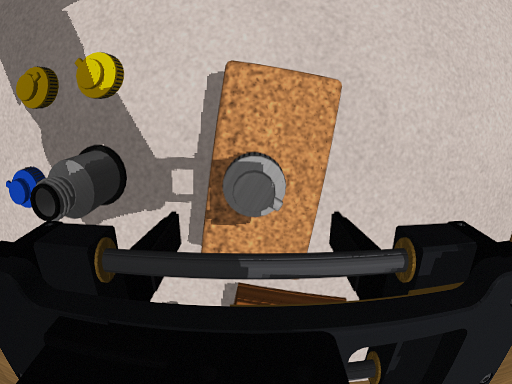

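The pump head stands upright on the block at (255,188), top face at z≈121 as expected. Now to the funnel.

>>> {"fn": "jog_arm", "kwargs": {"motion": [[0, 0, 0, 4, -28, 0, 95], [0, 0, 0, 4, -30, 0, 95], [0, 0, 0, 4, -30, 0, 95], [0, 0, 0, 4, -30, 0, 95], [0, 0, 0, 5, -30, 0, 95], [0, 0, 0, 5, -30, 0, 95], [0, 0, 0, 5, -30, 0, 95], [0, 0, 0, 5, -30, 0, 95], [0, 0, 0, 5, -30, 0, 95], [0, 0, 0, 5, -30, 0, 95]]}}

```text
t: 15.08
eef_pos: [511.1, -43.7, 273.1]
tcp_rot: [3.141, -0.002, -3.059]
ft_force: [0.2, 0.7, 0.3]
opening: 1.002
grip_force: 0.0
```

>>> {"fn": "jog_arm", "kwargs": {"motion": [[0, 0, 0, 5, -30, 5, 95], [0, 0, 0, 5, -30, 5, 95], [0, 0, 0, 4, -30, 5, 95], [0, 0, 0, 4, -30, 5, 95], [0, 0, 0, 4, -30, 5, 95], [0, 0, 0, 4, -30, 5, 95], [0, 0, 0, 4, -29, 5, 95], [0, 0, 0, 0, 0, 0, 95], [0, 0, 0, 0, 0, 0, 95]]}}

```text
t: 16.2
eef_pos: [498.6, -253.0, 238.4]
tcp_rot: [3.14, -0.001, -3.059]
ft_force: [0.4, 0.9, 0.9]
opening: 0.997
grip_force: 0.0
```

```bash
python3 - <<'E'
from h import *
np.set_printoptions(precision=1,suppress=True)
st()
c=env.read_camera("wrist"); P=wcloud(c).reshape(-1,3); cv2.imwrite('pics/w5.png',c['color'][...,::-1])
P=P[~np.isnan(P).any(1)];D=P[np.hypot(P[:,0]-498,P[:,1]+254)<40]
print(np.histogram(D[:,2],np.arange(0,110,8)))
q=D[(D[:,2]>84)&(D[:,2]<92)];print("rim",len(q),circ(q,28.5,[498,-254]),q.mean(0))
q=D[(D[:,2]>65)&(D[:,2]<92)];print("enc",cv2.minEnclosingCircle(q[:,:2].astype(np.float32)))
q=D[(D[:,2]>10)&(D[:,2]<55)&(np.hypot(D[:,0]-498,D[:,1]+254)>20)];print("tumbler",len(q),circ(q,26,[498,-254]))
E
```

```text
t 16.2 p [ 498.6 -253.   238.4] rpy [ 3.1 -0.  -3.1] q [-0.6  0.5  1.8  0.   0.9 -2.2] F [0.4 0.9 0.9] M [0. 0. 0.] op 94.8 g 0.0
(array([ 838,   86,   61,   67,   71,  122,  653, 1130,  596,  293,  645,
          1,    0]), array([  0,   8,  16,  24,  32,  40,  48,  56,  64,  72,  80,  88,  96,
       104]))
rim 473 [ 497.5 -254.1] [ 498.3 -254.7   85.7]
enc ((497.7099609375, -254.1398468017578), 29.193866729736328)
tumbler 172 [ 497.8 -254.2]
```

View pics/w5.png

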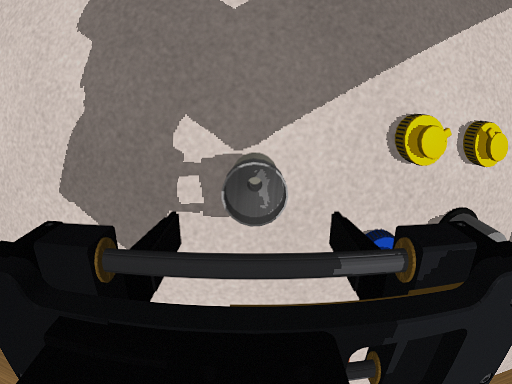

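The wrist view shows the funnel at (255,190) between the fingers in the tumbler; axis at (497.6,-254.1). Descend.

>>> {"fn": "jog_arm", "kwargs": {"motion": [[0, 0, 0, 1, -1, 25, 95], [0, 0, 0, 0, 0, 30, 95], [0, 0, 0, 0, 0, 25, 95], [0, 0, 0, 0, 0, 14, 95], [0, 0, 0, 0, 0, 5, 95], [0, 0, 0, 0, 0, 0, 95], [0, 0, 0, 0, 0, 0, 95]]}}

```text
t: 17.12
eef_pos: [498.3, -254.7, 140.8]
tcp_rot: [-3.141, 0.001, -3.059]
ft_force: [-0.0, -0.7, 0.9]
opening: 0.993
grip_force: 0.0
```

>>> {"fn": "jog_arm", "kwargs": {"motion": [[0, 0, 0, 0, 0, 0, 56], [0, 0, 0, 0, 0, 0, 56], [0, 0, 0, 0, 0, 0, 56], [0, 0, 0, 0, 0, 0, 56], [0, 0, 0, 0, 0, 0, 56], [0, 0, 0, 0, 0, 0, 56]]}}

```text
t: 17.88
eef_pos: [498.0, -254.5, 140.1]
tcp_rot: [3.141, -0.0, -3.059]
ft_force: [-0.3, 1.7, 1.5]
opening: 0.602
grip_force: 30.0
```

>>> {"fn": "jog_arm", "kwargs": {"motion": [[0, 0, 0, 0, 0, -5, 56], [0, 0, 0, 0, 0, -15, 56], [0, 0, 0, 0, 0, -25, 56], [0, 0, 0, 0, 0, -30, 56], [0, 0, 0, 0, 0, -30, 56], [0, 0, 0, 0, 0, -25, 56], [0, 0, 0, 0, 0, -15, 56], [0, 0, 0, 0, 0, 0, 56]]}}

```text
t: 18.88
eef_pos: [498.1, -254.7, 286.1]
tcp_rot: [-3.14, 0.002, -3.059]
ft_force: [-1.0, -0.2, -0.8]
opening: 0.597
grip_force: 30.0
```

```bash
python3 - <<'E'
from h import *
np.set_printoptions(precision=1,suppress=True)
c=env.read_camera("wrist"); P=wcloud(c).reshape(-1,3); cv2.imwrite('pics/w6.png',c['color'][...,::-1])
P=P[~np.isnan(P).any(1)];s=env.state();g=s["eef_pos"][:3]
D=P[(np.hypot(P[:,0]-g[0],P[:,1]-g[1])<40)&(P[:,2]>150)&(P[:,2]<250)]
q=D[(D[:,2]>220)];print(len(q),q.mean(0),circ(q,28.5,g[:2]),D[:,2].max())
plan(559.7,42,285,0,12)
E
```

```text
2712 [ 491.6 -255.9  232.1] [ 497.5 -255.5] 249.99808655469784
t 18.93 p [ 497.9 -254.5  285. ] rpy [-3.1  0.  -3.1] q [-0.6  0.4  1.7  0.   1.  -2.2] F [ 0.6  1.4 -0.7] M [ 0.1 -0.1 -0. ] op 57.2 g 30.0
[0, 0, 0.0, np.float64(-7.2), np.float64(24.2), np.float64(0.0)]
[0, 0, 0.0, np.float64(-7.2), np.float64(24.2), np.float64(0.0)]
[0, 0, 0.0, np.float64(-7.2), np.float64(24.2), np.float64(0.0)]
[0, 0, 0.0, np.float64(-7.2), np.float64(24.2), np.float64(0.0)]
[0, 0, 0.0, np.float64(-7.2), np.float64(24.2), np.float64(0.0)]
[0, 0, 0.0, np.float64(-7.2), np.float64(24.2), np.float64(0.0)]
[0, 0, 0.0, np.float64(-7.2), np.float64(24.2), np.float64(0.0)]
[0, 0, 0.0, np.float64(-7.2), np.float64(24.2), np.float64(0.0)]
[0, 0, 0.0, np.float64(-7.2), np.float64(24.2), np.float64(0.0)]
[0, 0, 0.0, np.float64(-7.2), np.float64(24.2), np.float64(0.0)]
[0, 0, 0.0, np.float64(-7.2), np.float64(24.2), np.float64(0.0)]
[0, 0, 0.0, np.float64(-7.2), np.float64(24.2), np.float64(0.0)]
```

View pics/w6.png

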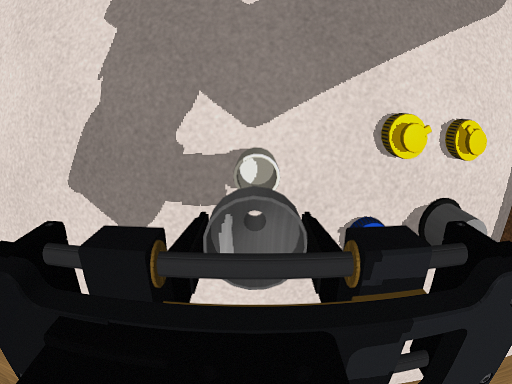

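The funnel is upright in the fingers (255,235), the tumbler stands in place at (257,172). Move over the neck.

>>> {"fn": "jog_arm", "kwargs": {"motion": [[0, 0, 0, -4, 12, 0, 56], [0, 0, 0, -7, 24, 0, 56], [0, 0, 0, -8, 26, 0, 56], [0, 0, 0, -8, 26, 0, 56], [0, 0, 0, -8, 26, 0, 56], [0, 0, 0, -8, 26, 0, 56], [0, 0, 0, -8, 26, 0, 56], [0, 0, 0, -8, 26, 0, 56], [0, 0, 0, -8, 26, 0, 56], [0, 0, 0, -7, 24, 0, 56]]}}

```text
t: 20.18
eef_pos: [551.7, -5.7, 284.1]
tcp_rot: [3.141, -0.002, -3.059]
ft_force: [0.6, -0.3, -0.7]
opening: 0.597
grip_force: 30.0
```

>>> {"fn": "jog_arm", "kwargs": {"motion": [[0, 0, 0, -7, 22, 0, 56], [0, 0, 0, -5, 16, 0, 56], [0, 0, 0, -1, 10, 0, 56], [0, 0, 0, 0, 0, 0, 56], [0, 0, 0, 0, 0, 0, 56]]}}

```text
t: 20.8
eef_pos: [560.8, 41.1, 285.0]
tcp_rot: [-3.142, -0.0, -3.06]
ft_force: [-0.0, 0.8, -1.1]
opening: 0.601
grip_force: 30.0
```

```bash
python3 - <<'E'
from h import *
plan(559.7,41.5,245,0,3)
E
```

```text
t 20.8 p [560.8  41.1 285. ] rpy [-3.142 -0.    -3.06 ] q [-0.04  0.41  1.72 -0.    1.01 -1.7 ] F [-0.   0.8 -1.1] M [ 0.03  0.   -0.05] op 57.1 g 30.0
[0, 0, 0.0, np.float64(0.3), np.float64(0.2), np.float64(13.3)]
[0, 0, 0.0, np.float64(0.3), np.float64(0.2), np.float64(13.3)]
[0, 0, 0.0, np.float64(0.3), np.float64(0.2), np.float64(13.3)]
```

>>> {"fn": "jog_arm", "kwargs": {"motion": [[0, 0, 0, 1, 0.5, 15, 56], [0, 0, 0, 0, 0, 15, 56], [0, 0, 0, 0, 0, 10, 56], [0, 0, 0, 0, 0, 10, 56], [0, 0, 0, 0, 0, 8, 56], [0, 0, 0, 0, 0, 3, 56], [0, 0, 0, 0, 0, 0, 56], [0, 0, 0, 0, 0, 0, 56]]}}

```text
t: 21.8
eef_pos: [559.9, 42.0, 224.4]
tcp_rot: [-3.142, 0.001, -3.059]
ft_force: [-0.2, -0.8, -0.4]
opening: 0.602
grip_force: 30.0
```

```bash
python3 - <<'E'
from h import *
st()
E
```

```text
t 21.8 p [559.9  42.  224.4] rpy [-3.142e+00  1.000e-03 -3.059e+00] q [-0.04  0.48  1.79  0.    0.87 -1.7 ] F [-0.2 -0.8 -0.4] M [ 0.03 -0.05 -0.04] op 57.2 g 30.0
```

>>> {"fn": "jog_arm", "kwargs": {"motion": [[0, 0, 0, 0, 0, 2, 56], [0, 0, 0, 0, 0, 2, 56], [0, 0, 0, 0, 0, 1, 56], [0, 0, 0, 0, 0, 0, 56], [0, 0, 0, 0, 0, 0, 56]]}}

```text
t: 22.42
eef_pos: [559.9, 42.0, 219.1]
tcp_rot: [3.141, 0.0, -3.059]
ft_force: [-0.6, 0.7, 0.5]
opening: 0.6
grip_force: 30.0
```

>>> {"fn": "jog_arm", "kwargs": {"motion": [[0, 0, 0, 0, 0, 1, 56], [0, 0, 0, 0, 0, 1, 56], [0, 0, 0, 0, 0, 0, 56], [0, 0, 0, 0, 0, 0, 56]]}}

```text
t: 22.92
eef_pos: [559.9, 42.1, 217.2]
tcp_rot: [3.141, 0.0, -3.059]
ft_force: [-0.5, 2.2, 4.4]
opening: 0.6
grip_force: 30.0
```

Contact with the seal. One millimetre more, then release and back off.

>>> {"fn": "jog_arm", "kwargs": {"motion": [[0, 0, 0, 0, 0, 0.7, 56], [0, 0, 0, 0, 0, 0, 56], [0, 0, 0, 0, 0, 0, 70], [0, 0, 0, 0, 0, 0, 90], [0, 0, 0, 0, 0, 0, 95], [0, 0, 0, 0, 0, 0, 95], [0, 0, 0, 0, 0, 0, 95]]}}

```text
t: 23.8
eef_pos: [559.8, 41.9, 216.3]
tcp_rot: [3.142, -0.0, -3.059]
ft_force: [0.6, -0.3, 0.2]
opening: 0.99
grip_force: 0.0
```

>>> {"fn": "jog_arm", "kwargs": {"motion": [[0, 0, 0, 0, 0, -10, 95], [0, 0, 0, 0, 0, -25, 95], [0, 0, 0, 0, 0, -35, 95], [0, 0, 0, 0, 0, -30, 95], [0, 0, 0, 0, 0, 0, 95], [0, 0, 0, 0, 0, 0, 95]]}}

```text
t: 24.55
eef_pos: [559.5, 42.0, 316.0]
tcp_rot: [3.141, -0.0, -3.059]
ft_force: [-0.6, -0.3, -0.5]
opening: 0.996
grip_force: 0.0
```

```bash
python3 - <<'E'
from h import *
np.set_printoptions(precision=1,suppress=True)
st()
c=env.read_camera("wrist"); P=wcloud(c).reshape(-1,3); cv2.imwrite('pics/w7.png',c['color'][...,::-1])
P=P[~np.isnan(P).any(1)];D=P[(np.hypot(P[:,0]-560,P[:,1]-42)<40)&(P[:,2]>155)&(P[:,2]<180)]
q=D[D[:,2]>162];m=circ(q,28.5,[560,42])
A=np.c_[q[:,:2]-m,np.ones(len(q))];print("rim",len(q),m,np.percentile(q[:,2],[5,50,95]),np.linalg.lstsq(A,q[:,2],rcond=None)[0].round(3))
c=env.read_camera("side"); cv2.imwrite('pics/s7.png',cv2.resize(c['color'][110:350,120:400,::-1],None,fx=2.4,fy=2.4))
E
```

```text
t 24.55 p [559.5  42.  316. ] rpy [ 3.1 -0.  -3.1] q [-0.   0.4  1.7  0.   1.1 -1.7] F [-0.6 -0.3 -0.5] M [ 0.1  0.  -0. ] op 94.7 g 0.0
rim 495 [558.9  43.7] [162.3 164.3 166.5] [  0.   -0.1 164.1]
```

View pics/w7.png

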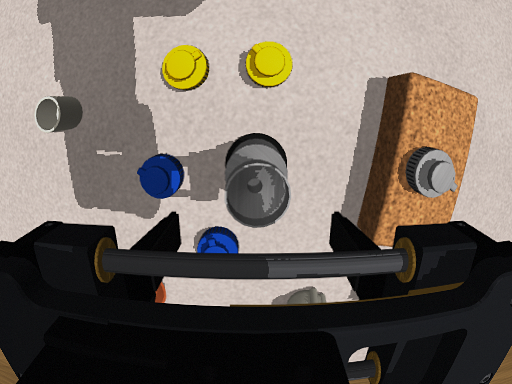

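View pics/s7.png

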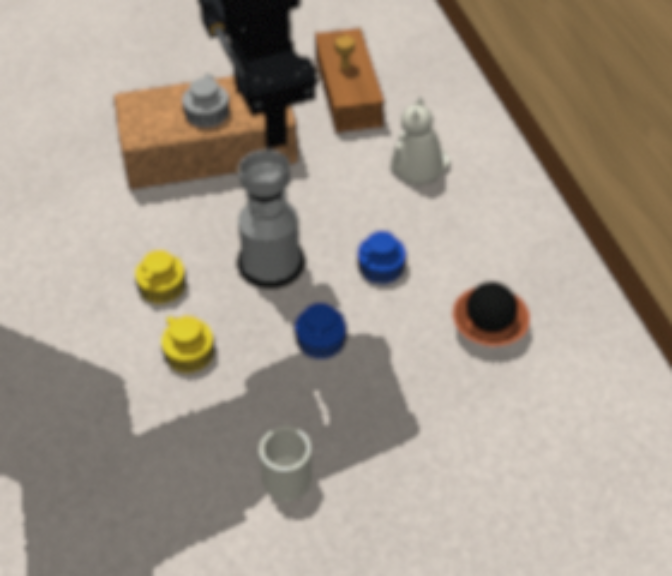

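The wrist view shows the funnel seated in the neck at (257,190) and pump head on the block at (433,172). The side picture agrees: funnel at (263,175), tumbler (285,465) standing. A quick tilt check before handing in.

```bash
python3 - <<'E'
from h import *
c=env.read_camera("wrist"); P=wcloud(c).reshape(-1,3);P=P[~np.isnan(P).any(1)]
d=P[:,:2]-[559.4,42.5];r=np.hypot(*d.T);m=(r<33)&(r>24)&(P[:,2]>150)&(P[:,2]<180);Q=P[m];a=np.arctan2(*d[m].T[::-1])
T=[]
for b in np.arange(-np.pi,np.pi,np.pi/8):
    k=(a>=b)&(a<b+np.pi/8)
    if k.sum()>5: i=np.argsort(Q[k][:,2])[-4:];T.append(Q[k][i].mean(0))
T=np.array(T);print(T.round(1)); A=np.c_[T[:,:2]-[559.4,42.5],np.ones(len(T))];print(np.linalg.lstsq(A,T[:,2],rcond=None)[0].round(3).tolist())
E
```

```text
[[532.9  34.9 164.9]
 [537.8  26.  166.4]
 [546.4  19.  166.7]
 [555.6  15.8 166.9]
 [565.9  17.5 167.6]
 [573.3  19.4 167.1]
 [581.2  26.5 166.4]
 [586.   39.1 166.5]
 [586.6  46.  165.5]
 [583.8  56.6 164.8]
 [576.6  65.2 164.1]
 [564.4  71.  163.2]
 [552.   69.9 163.5]
 [542.3  65.4 163.3]
 [534.9  56.8 163.9]
 [531.2  44.  164.4]]
[0.021, -0.07, 165.302]
```

Tilt is about 0.07 rad (limit 0.14), and the rim is at 165 mm, so the funnel is fully home. Handing in.

```bash
python3 -c "
from h import *
print(env.job_done())"
```

```text
the job is handed in; nothing more can be done
None
```

I handed the job in with the pump head standing upright on the cork block and the funnel fully home in the dispenser neck, tilted about 0.07 rad (limit 0.14); no verdict was returned.

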